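# Nip an offcut in a rack gauge and zero the dial

## Robot

A 7-joint arm with a two-finger parallel gripper is mounted at the origin on a cart in front of the work surface, level with it; the furniture and walls round the work are solid. World frame = base frame: x ahead of the robot, y to its left, z up, the work surface at z = 0. Lengths are in m, angles in degrees, forces in N, time in s.
With the tool pointing down it reaches from about 0.425 to 0.875 m from the base axis. Payload 4.7 kg.
Tool frame: the origin (TCP) lies at the centre of the arm's flange, where the gripper is bolted on; the fingertips stand 182 mm ahead of it and the grasp point (between the pads) lies 164 mm ahead of it; z points along the fingers, y is the line along which they close (so a half turn about z gives the same grasp; the last joint's range is limited). The gripper opens to 87 mm and grips with 3 to 60 N. Pads are 19 mm wide; open, the fingers measure 117 mm over their backs; the gripper's body (75 mm by 190 mm) begins 51 mm behind the grasp point.
Start: joints at [76.209, 18.392, -4.016, 83.108, 1.295, 78.541, -3.26], TCP at [0.164, -0.629, 0.405] pointing down, gripper open.
Joint ranges: [-163.93, 163.93], [-17.29, 119.83], [-79.2, 71.16], [3.27, 140.29], [-89.18, 269.18], [5.43, 117.66], [-154.24, 154.24]. Speed limits (degrees/s): [147.25, 147.25, 180, 180, 180, 180, 180].

## Interface

Orientations are given as [roll, pitch, yaw] about the fixed x, y, z axes, in that order (R = Rz(yaw) Ry(pitch) Rx(roll)).
In Python, from cell import env gives the robot as it stands. The module is installed in compiled form; this text tells all that it offers.
- The arm moves only by the tool step_arm, never from a script. Its argument "steps" is one flat list of numbers, 5 for each row, row after row: the opening, from 0 (shut) to 1 (fully open), then the shift along the tool's x, y, z in mm, then the turn about the tool's z in degrees. In form: [grip, dx, dy, dz, roll, grip, dx, dy, dz, roll, ...]. A call has 1 to 12 rows; each row shifts and turns the commanded pose from where the row before left it, along the tool's axes as they then stand; what a row does not reach is not made up. A row lasts 1/8 s, in which the tool goes at most 62.5 mm and 10.7 degrees, less where a joint would pass 70% of its speed; a pose out of reach is approached as far as the arm can. A call with a gripper value outside its range is refused whole. The fingers move at their own pace and stop on an object; "grip_force" is the grip in N (left out, the last holds). Time passes only in rows, so rows that do not move let the fingers close. It gives the time, the measured TCP pose, the force, the opening and the grip force at its end, in the units of the state.
- env.get_obs(): the state, without advancing time (a new reading comes with each control period).
- env.read_camera(name): name is "scene" or "top"; returns a dict with "image" (420x560x3 uint8, red, green, blue), "camera_matrix" (3x3 intrinsics, pixels), "distortion" ([k1, k2, p1, p2, k3] as OpenCV has them; the pictures are not rectified), "R" (3x3) and "t" (3): a world point X has camera coordinates R X + t. Camera axes: x right, y down, z forward; pixel columns grow to the right and rows downward; lengths in m; the calibration is good to about 2 mm. A picture is of the moment at which its call begins. There is no depth.
- env.sign_off(): hands the job in; it is judged then, once.
The state is a dict: "time_s": time; "qpos": joint angles; "joint_velocities": joint speeds; "effort": joint torques, N m; "tool_pos": TCP position; "tool_rot": TCP orientation; "force": force on the tool from outside, world axes, zero at the start; "wrist_torque": the same for the moment, N m; "grip_width": finger opening in m; "grasp_force": force on a finger pad.
Only numpy, scipy, OpenCV 4.12 (cv2) and the standard library are available. Lean on these libraries where they do the work, as an engineer would, in place of code of your own. Each camera call takes 0.05 s, during which the arm holds its last target. There are 200 camera calls.

## Task

Turn the handle on top of the bench gauge clockwise until the jaw's sprung nose nips the wooden offcut gently but securely against the end stop and stays so when you let go. Then, without loosening the nip, turn the loose dial wheel under the handle until the pointer on its rim stands at the fixed mark at the back of the gauge.

Things in the scene. Friction and masses are not known exactly. Their poses are not given: they have to be found in the camera images.
- gauge: Fixed grey bench gauge; base plate 115 x 300 x 12 mm, under a gear housing 88 x 92 mm that reaches up to z = 50 mm. Origin: on the bench top, on the vertical axis of handle and dial; z up, x away from the robot at yaw 0, y along the bed. The bed is the plate's top (z = 12 mm) at x = -25 mm, between two 10 mm high rails 31 mm apart.
- stop (a point): Foot of the face of the rigid end stop that closes the bed, at gauge x = -25, y = 208, z = 12 mm; the stop is a grey block 46 mm wide, its top 44 mm over the bench.
- mark (a point): Tip of the fixed mark, a dark upright fin 3.5 mm wide on a bracket behind the dial, at gauge x = 41 mm, y = 0, z = 80 mm. Fin and bracket reach from x = 40.5 to 53 mm, 18 mm wide, top at z = 86 mm: keep fingers off them.
- handle (a point): Centre of the handle on top: a dark steel bar 56 mm long, 16 mm wide, 24 mm high (gauge z = 98 to 122 mm; this point at 110 mm); x of this frame lies along the bar, z is up. Grip it from above across the 16 mm. It turns about the gauge's vertical axis against 0.4 N m of friction, moves the jaw 25 mm per radian, and stays where it is left with up to about 16 N on the nose.
- wheel (a joint): Angle of the handle, rad, 0 to 2.0, 0 at the start; grows as it is turned clockwise seen from above, which drives the jaw towards the end stop. Reaching the right nip takes about 0.5 to 1.4 rad, different each time. On nipping, the torque needed rises by 0.025 N m per N at the nose.
- dial_axis (a point): Centre of the dial wheel, a steel disc with ticks, radius 32 mm, gauge z = 70 to 88 mm (this point 79), coaxial below the handle; under it a neck of radius 18 mm down to z = 53 mm. Friction (0.08 N m) holds it to the handle's hub: it turns with the handle, but gripped by its own rim from above, fingers either side of the bar, it turns alone, either way, without limit, and the handle stays.
- pointer (a point): Tip of the pointer, a dark tooth 4 mm wide and 9 mm high on the rim of the dial, 39 mm from the gauge's axis, z = 80 mm. At the start it is 1.75 to 2.5 rad anticlockwise (from above) of the mark; the handle carries it along clockwise, but not as far as the mark.
- jaw: Steel jaw block 28 x 18 x 30 mm sliding along gauge y. Origin: on the bed at the foot of its front face, gauge y = 75 mm with the handle at 0; axes as the gauge's. An adjustable screw with a nose of 18 mm diameter, 15 mm over the bed, stands 10 to 26 mm out of the face, differently each time and not measured. The nose is sprung, 4 N per mm.
- block: Loose dark planed offcut 28 x 95 x 28 mm, already lying in the bed along y between nose and end stop, with some free play along y. Nip it with about 12 N; 3 to 28 N is right, over 30 N spoils the wood. Origin: centre of its underside, y along its length.
Mind the look-alikes: they are no part of the job. Leave any blue or pink look-alike of the block alone.

How it is judged (in metres and radians):
On the way, in this order (a step that is already met when the one before it is completed fails the run):
1. the offcut is nipped between the jaw's nose and the end stop (3 to 28 N) (contact force between jaw and block between 3 and 28 N and contact force between gauge and block above 3 N), for 0.3 s.
2. then the pointer stands within 4 mm of the mark, sideways, with the offcut still nipped (y of pointer in the frame of gauge between -0.004 and 0.004 m and x of pointer in the frame of gauge above 0.03 m and contact force between jaw and block above 3 N), for 0.3 s.
At the end, for the whole second after the job is handed in: The offcut lies flat in the bed, against the end stop within about 3 mm, held by the jaw's nose with 3 to 28 N, and the dial's pointer is within 4 mm sideways of the mark at the back (all of step 2 and contact force between jaw and block below 28 N and y of block in the frame of gauge above 0.157 m and z of block in the frame of gauge below 0.015 m); the robot touches nothing.
It fails at once if the nose presses the offcut with more than 30 N (contact force between jaw and block above 30 N).
It also fails if it takes over 72 s, if anything falls off the work surface, if the arm or the gripper's body presses on something with over 40 N, if the wrist force passes 120 N, or if a joint passes its speed limit or range.

## Working session

There is one attempt and no reset: what is moved stays moved. The work goes in short steps, Python scripts to look and compute and a tool call to move; the robot and the scene stay as the last step left them, time stands still between calls to the robot, and variables do not carry over. Pictures are saved under pics/ and viewed, at most 10 in all, crops included, and the job is handed in when it is done.

Besides the shell and the picture viewer there is one more tool, called after "Call:" as a command line: name --argument value ..., lists and objects as JSON in quotes. step_arm: Moves the arm, as the interface text tells. Its arguments: {"type":"object","properties":{"steps":{"type":"array","items":{"type":"number"}},"grip_force":{"type":"number"}},"required":["steps"]}

```bash
mkdir -p pics; cat > h.py <<'E'
import numpy as np, cv2
from cell import env
def cam(n):
    c=env.read_camera(n); c['K']=np.array(c['camera_matrix']);c['D']=np.array(c['distortion'],float);c['R']=np.array(c['R']);c['t']=np.array(c['t']);return c
def ray(c,px,z):
    p=cv2.undistortPoints(np.array(px,float).reshape(-1,1,2),c['K'],c['D']).reshape(-1,2)
    d=np.c_[p,np.ones(len(p))]@c['R']; o=-c['R'].T@c['t']
    return o+d*((z-o[2])/d[:,2])[:,None]
def proj(c,X):
    return cv2.projectPoints(np.array(X,float).reshape(-1,1,3),cv2.Rodrigues(c['R'])[0],c['t'],c['K'],c['D'])[0].reshape(-1,2)
def save(c,n,box=None,s=1):
    im=c['image'][:,:,::-1]
    if box: im=im[box[1]:box[3],box[0]:box[2]]
    cv2.imwrite('pics/'+n,cv2.resize(im,None,fx=s,fy=s,interpolation=cv2.INTER_CUBIC))
E
python3 - <<'E'
from h import *
a=cam('scene');b=cam('top')
im=np.vstack([a['image'],b['image']])[:,:,::-1]
cv2.imwrite('pics/a.png',a['image'][:,:,::-1]);cv2.imwrite('pics/b.png',b['image'][:,:,::-1])
for c in(a,b): print(-c['R'].T@c['t'],c['R'][2],c['K'][0,0])
print(env.get_obs())
E
```

```text
[0.17371005 0.61100506 0.66072482] [ 0.39658764 -0.63399323 -0.66390574] 485.5994791442621
[0.45193962 0.10866662 0.95894441] [ 0.04079205 -0.00339412 -0.99916189] 387.69904075658775
{'time_s': 0.1, 'qpos': array([76.2087824 , 18.43594286, -4.01665045, 83.16757305,  1.29383607,
       78.54185602, -3.26045807]), 'joint_velocities': array([ 0.06197401, -0.16842271,  0.01642516, -0.10821691,  0.06275897,
        0.00701124,  0.08314044]), 'effort': array([-3.94604422e-04, -4.92572379e+01, -4.05972172e-01, -3.13401103e+01,
       -6.41284254e-02,  3.95693968e-02,  6.34469757e-05]), 'tool_pos': array([ 0.16377225, -0.62884214,  0.40376092]), 'tool_rot': array([-1.79899801e+02,  3.99309013e-03,  1.46011798e+01]), 'force': array([ 0.30803834, -0.41415261,  0.41155879]), 'wrist_torque': array([-0.03410407, -0.071341  ,  0.0054627 ]), 'grasp_force': 0.0, 'grip_width': 0.08709136194583186}
```

View pics/a.png

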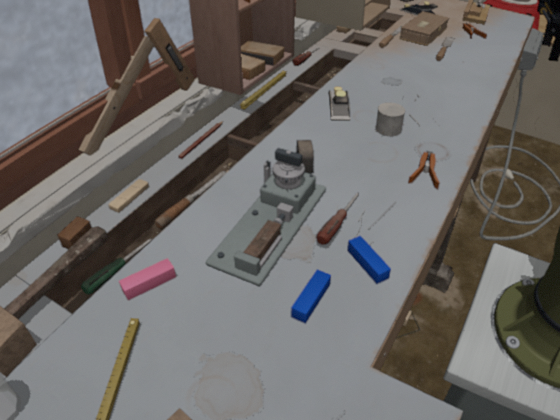

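View pics/b.png

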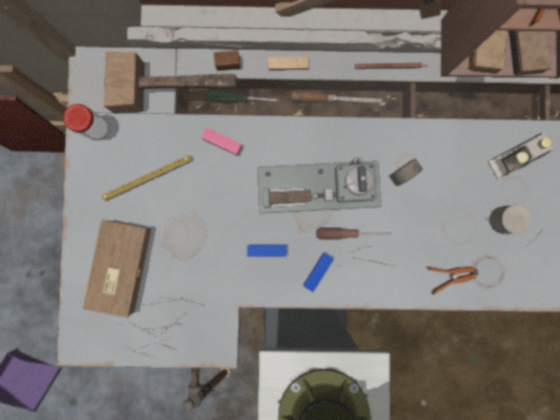

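The top view shows the gauge with its handle and dial at (358,182) and the dark offcut in the bed at (290,197). Possible mix-ups:
- Blue blocks at (267,251) and (318,272).
- Pink block at (222,141).
- A loose dark block at (405,172), which is also an obstacle near the dial.

I choose the offcut in the bed and the gauge itself, and check both in one close crop.

```bash
python3 - <<'E'
from h import *
a=cam('scene');b=cam('top')
A=cv2.resize(a['image'][125:285,200:340],None,fx=3.4,fy=3.4,interpolation=2)
B=cv2.resize(b['image'][140:225,250:440],None,fx=4,fy=4,interpolation=2)
A=cv2.resize(a['image'][135:285,205:340],None,fx=1.7,fy=1.7,interpolation=2)
W=np.zeros((600,790,3),np.uint8);W[:340,:760]=B
C=a['image'][140:205,250:325];C=cv2.resize(C,None,fx=4,fy=4,interpolation=2);W[340:600,:300]=C
W[345:345+255,310:310+A.shape[1]]=A[:255]
cv2.imwrite('pics/c.png',W[:,:,::-1])
# plate: grey-green mask in top
hsv=cv2.cvtColor(b['image'],cv2.COLOR_RGB2HSV)
for p in [(265,205),(300,172),(200,190),(340,207),(290,197)]: print(p,hsv[p[1],p[0]],b['image'][p[1],p[0]])
E
```

```text
(265, 205) [ 66   9 144] [139 144 140]
(300, 172) [ 54   9 145] [141 145 140]
(200, 190) [ 90   5 167] [164 167 167]
(340, 207) [ 60   9 137] [132 137 132]
(290, 197) [ 12  50 117] [117 103  94]
```

View pics/c.png

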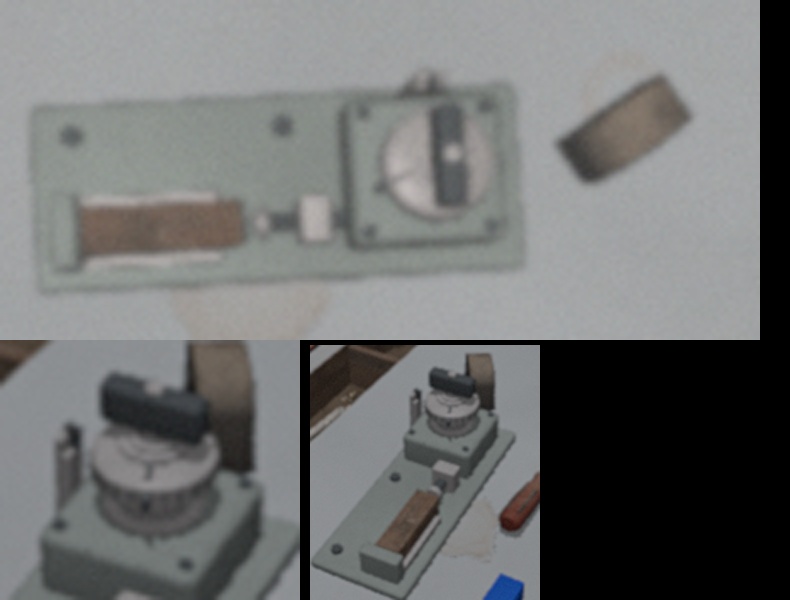

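The crop confirms the picks: offcut in the bed at crop (160,225), nose at (263,220), handle bar at (450,155), pointer at (380,187), mark at (425,75). A tall brown block stands at (625,130), so I need its height before moving. Next I measure the gauge pose.

```bash
python3 - <<'E'
from h import *
a=cam('scene');b=cam('top')
P=lambda x,y:(250+x/4-.4,140+y/4-.4)
c=ray(b,[P(30,107),P(38,293),P(525,270),P(515,85)],.012)
print('corners',c.round(4)); print([np.linalg.norm(c[i]-c[(i+1)%4]).round(4) for i in range(4)])
def yw(v): return np.degrees(np.arctan2(v[1],v[0]))
print('yaw from y edges',yw(c[0]-c[3])-90,yw(c[1]-c[2])-90,'x edges',yw(c[0]-c[1]),yw(c[3]-c[2]))
print('housing',ray(b,[P(347,100),P(350,247),P(505,240),P(497,95)],.05).round(4))
print('dial rim L,R,T,B',ray(b,[P(383,162),P(497,162),P(440,103),P(440,219)],.088).round(4))
print('handle ends, ctr',ray(b,[P(448,105),P(452,206),P(451,154)],.122).round(4))
print('pointer',ray(b,[P(380,187)],.084).round(4),'mark',ray(b,[P(428,80)],.086).round(4))
# obstacle: top face ctr in both views: triangulate
for z in (.02,.05,.08,.11,.14): print(z,'top',ray(b,[P(575,165),P(630,120)],z).round(3).tolist(),'scene mid',ray(a,[(250+222/4,140+5/4),(250+245/4,140+15/4)],z).round(3).tolist())
print('base scene',ray(a,[(250+250/4,140+130/4)],0))
E
```

```text
corners [[ 0.6009  0.1728  0.012 ]
 [ 0.4868  0.1658  0.012 ]
 [ 0.5056 -0.1318  0.012 ]
 [ 0.6194 -0.125   0.012 ]]
[np.float64(0.1144), np.float64(0.2982), np.float64(0.114), np.float64(0.2984)]
yaw from y edges 3.5545761870072567 3.6268021247586546 x edges 3.518088769732815 3.4291985875394673
housing [[ 0.6022 -0.0166  0.05  ]
 [ 0.5153 -0.0192  0.05  ]
 [ 0.5209 -0.1103  0.05  ]
 [ 0.6066 -0.105   0.05  ]]
dial rim L,R,T,B [[ 0.561  -0.032   0.088 ]
 [ 0.5621 -0.0964  0.088 ]
 [ 0.5951 -0.0639  0.088 ]
 [ 0.5293 -0.0644  0.088 ]]
handle ends, ctr [[ 0.5884 -0.0615  0.122 ]
 [ 0.5335 -0.0641  0.122 ]
 [ 0.5617 -0.0634  0.122 ]]
pointer [[ 0.5473 -0.0311  0.084 ]] mark [[ 0.6084 -0.0574  0.086 ]]
0.02 top [[0.57, -0.16, 0.02], [0.598, -0.193, 0.02]] scene mid [[0.617, -0.249, 0.02], [0.6, -0.246, 0.02]]
0.05 top [[0.566, -0.151, 0.05], [0.593, -0.184, 0.05]] scene mid [[0.596, -0.209, 0.05], [0.58, -0.206, 0.05]]
0.08 top [[0.562, -0.143, 0.08], [0.588, -0.174, 0.08]] scene mid [[0.575, -0.168, 0.08], [0.56, -0.166, 0.08]]
0.11 top [[0.558, -0.134, 0.11], [0.584, -0.164, 0.11]] scene mid [[0.555, -0.128, 0.11], [0.54, -0.126, 0.11]]
0.14 top [[0.555, -0.126, 0.14], [0.579, -0.155, 0.14]] scene mid [[0.534, -0.088, 0.14], [0.52, -0.086, 0.14]]
base scene [[ 5.57284818e-01 -1.72510384e-01  1.11022302e-16]]
```

Call:
step_arm --steps '[1, 44, -37.2, 0, 0, 1, 44, -37.2, 0, 0, 1, 44, -37.2, 0, 0, 1, 44, -37.2, 0, 0, 1, 44, -37.2, 0, 0, 1, 44, -37.2, 0, 0, 1, 44, -37.2, 0, 0, 1, 44, -37.2, 0, 0, 1, 44, -37.2, 0, 0, 1, 44, -37.2, 0, 0, 1, 44, -37.2, 0, 0, 1, 44, -37.2, 0, 0]'

```text
time_s: 1.8
tool_pos: [0.563, -0.0625, 0.405]
tool_rot: [180.0, -0.0, 14.6]
force: [1.9, 0.0, 0.0]
grip_width: 0.0871
grasp_force: 0.0
```

Call:
step_arm --steps '[1, 0, 0, 0, -10.5, 1, 0, 0, 0, -10.5, 1, 0, 0, 0, -10.5, 1, 0, 0, 0, -10.5, 1, 0, 0, 0, -10.5, 1, 0, 0, 0, -10.5, 1, 0, 0, 0, -10.5, 1, 0, 0, 0, -10.5, 1, 0, 0, 0, -10.5, 1, 0, 0, 0, -10.5, 1, 0, 0, 0, -10.5, 1, 0, 0, 0, -10.5]'

```text
time_s: 3.3
tool_pos: [0.5622, -0.064, 0.4047]
tool_rot: [-180.0, 0.0, 140.9]
force: [-0.2, 0.7, -0.4]
grip_width: 0.0869
grasp_force: 0.0
```

Call:
step_arm --steps '[1, 0, 0, 0, -10.5, 1, 0, 0, 0, -10.5, 1, 0, 0, 0, -10.5, 1, 0, 0, 0, -10.5, 1, 0, 0, 0, 0, 1, 0, 0, 0, 0]'

```text
time_s: 4.05
tool_pos: [0.5622, -0.064, 0.4047]
tool_rot: [-180.0, -0.0, -177.6]
force: [-0.2, -0.5, 0.9]
grip_width: 0.0867
grasp_force: 0.0
```

Call:
step_arm --steps '[1, 0, 0, 30, 0, 1, 0, 0, 30, 0, 1, 0, 0, 30, 0, 1, 0, 0, 20, 0, 1, 0, 0, 18, 0, 1, 0, 0, 0, 0, 1, 0, 0, 0, 0]' --grip_force 60

```text
time_s: 4.92
tool_pos: [0.5627, -0.0639, 0.2775]
tool_rot: [-180.0, 0.1, -177.4]
force: [-0.5, 0.2, 0.3]
grip_width: 0.0867
grasp_force: 0.0
```

```bash
python3 - <<'E'
from h import *
a=cam('scene');b=cam('top')
W=np.hstack([cv2.resize(a['image'][90:230,220:360],(399,399),interpolation=2),cv2.resize(b['image'][130:230,310:410],(399,399),interpolation=2)])
cv2.imwrite('pics/d.png',W[:,:,::-1])
o=env.get_obs();print(o['force'],o['wrist_torque'],o['tool_pos'],o['qpos'])
E
```

```text
[-0.78973705  0.11883288  1.08837843] [ 0.13261758 -0.12162366 -0.02155132] [ 0.56274299 -0.0639207   0.27778388] [ 48.41832675  22.02924927 -53.07361999 102.48289173  19.34964658
  65.04715093  81.64362245]
```

View pics/d.png

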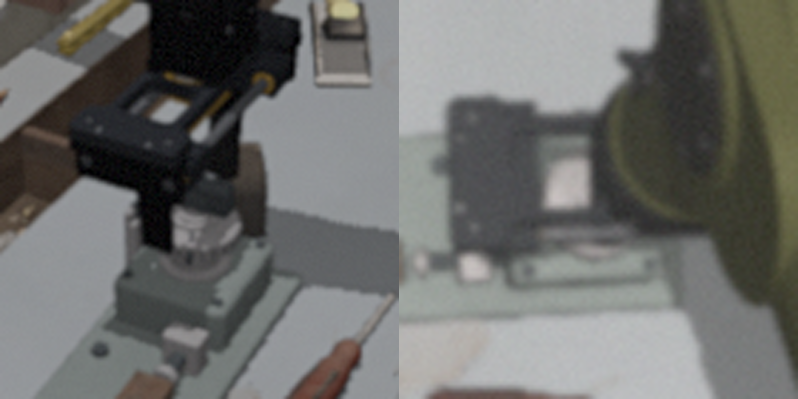

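The left view shows the fingers straddling the bar at (205,200), clear of the housing, and the brown block behind the gauge stays clear.

Call:
step_arm --steps '[0, 0, 0, 0, 0, 0, 0, 0, 0, 0, 0, 0, 0, 0, 0, 0, 0, 0, 0, 0, 0, 0, 0, 0, 0, 0, 0, 0, 0, 0, 0, 0, 0, 0, 0, 0, 0, 0, 0, 0]' --grip_force 60

```text
time_s: 6.02
tool_pos: [0.5623, -0.0653, 0.2767]
tool_rot: [-179.8, -0.0, -177.4]
force: [-0.7, 1.4, 1.5]
grip_width: 0.0158
grasp_force: 60.4
```

Call:
step_arm --steps '[0, 0, 0, 0, 3, 0, 0, 0, 0, 3, 0, 0, 0, 0, 3, 0, 0, 0, 0, 3, 0, 0, 0, 0, 3]'

```text
time_s: 6.65
tool_pos: [0.5623, -0.0655, 0.2767]
tool_rot: [-179.8, 0.0, 167.5]
force: [0.4, -4.8, -0.6]
grip_width: 0.0155
grasp_force: 60.8
```

```bash
python3 - <<'E'
from h import *
o=env.get_obs();print(o['force'],o['wrist_torque'],o['tool_pos'],o['tool_rot'],o['qpos'],o['grip_width'])
E
```

```text
[ 0.35051793 -4.81671427 -0.640591  ] [-0.69876165 -0.22696206  0.38786115] [ 0.56228154 -0.06551113  0.27672326] [-1.79843770e+02  4.05408017e-02  1.67496711e+02] [ 46.32185258  21.07475509 -50.13743204 102.60315403  17.96419121
  64.64758793  67.73944275] 0.015532876316970616
```

Call:
step_arm --steps '[0, 0, 0, 0, 2, 0, 0, 0, 0, 2, 0, 0, 0, 0, 2, 0, 0, 0, 0, 0, 0, 0, 0, 0, 0]'

```text
time_s: 7.28
tool_pos: [0.5623, -0.0656, 0.2767]
tool_rot: [-179.9, 0.0, 161.5]
force: [0.9, -5.3, -0.4]
grip_width: 0.0155
grasp_force: 60.7
```

```bash
cat > st.py <<'E'
from h import *
o=env.get_obs();print(o['time_s'],o['force'].round(1),o['wrist_torque'].round(3),o['tool_pos'].round(4),o['tool_rot'].round(1),o['qpos'][6].round(1),o['grip_width'].round(4))
E
python3 - <<'E'
from h import *
b=cam('top');save(b,'e.png',(250,170,370,230),6)
exec(open('st.py').read())
E
```

```text
Traceback (most recent call last):
AttributeError: 'float' object has no attribute 'round'
```

View pics/e.png

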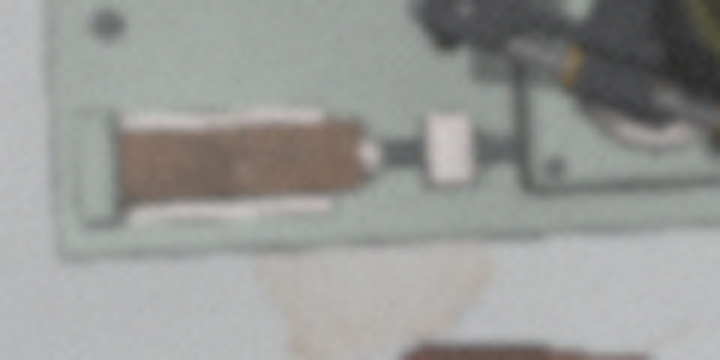

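The nose at (370,152) now looks to be touching the offcut's end at (363,155), so I continue on torque.

```bash
sed -i "s/o\['grip_width'\].*/o['grip_width'])/" st.py; python3 st.py
```

```text
7.325 [-0.8 -5.1  0.5] [-1.07  -0.19   0.215] [ 0.5623 -0.0656  0.2767] [-179.9    0.   161.5] 62.2 0.015232861030382861
```

Call:
step_arm --steps '[0, 0, 0, 0, 2, 0, 0, 0, 0, 2, 0, 0, 0, 0, 0]'

```text
time_s: 7.7
tool_pos: [0.5623, -0.0657, 0.2767]
tool_rot: [-179.9, 0.1, 157.5]
force: [0.4, -5.8, 0.1]
grip_width: 0.0155
grasp_force: 60.7
```

```bash
python3 st.py
```

```text
7.7 [ 0.4 -5.8  0.1] [-1.066 -0.164  0.264] [ 0.5623 -0.0657  0.2767] [-1.799e+02  1.000e-01  1.575e+02] 58.5 0.015540553997669775
```

Call:
step_arm --steps '[0, 0, 0, 0, 2, 0, 0, 0, 0, 2, 0, 0, 0, 0, 0]'

```text
time_s: 8.07
tool_pos: [0.5622, -0.0657, 0.2767]
tool_rot: [-179.8, 0.1, 153.5]
force: [-0.4, -5.5, -0.5]
grip_width: 0.0156
grasp_force: 60.8
```

```bash
python3 st.py
```

```text
8.075 [-0.4 -5.5 -0.5] [-1.115 -0.189  0.309] [ 0.5622 -0.0657  0.2767] [-1.798e+02  1.000e-01  1.535e+02] 54.7 0.015631346980434942
```

Call:
step_arm --steps '[0, 0, 0, 0, 1.5, 0, 0, 0, 0, 1.5]'

```text
time_s: 8.32
tool_pos: [0.5622, -0.0657, 0.2767]
tool_rot: [-179.8, 0.1, 150.5]
force: [0.1, -6.0, 0.6]
grip_width: 0.0155
grasp_force: 61.2
```

```bash
python3 st.py
```

```text
8.325 [ 0.1 -6.   0.6] [-1.219 -0.185  0.585] [ 0.5622 -0.0657  0.2767] [-1.798e+02  1.000e-01  1.505e+02] 51.9 0.015514430054023155
```

Call:
step_arm --steps '[0, 0, 0, 0, 1.5, 0, 0, 0, 0, 1.5]'

```text
time_s: 8.57
tool_pos: [0.5622, -0.0657, 0.2767]
tool_rot: [-179.8, 0.1, 147.5]
force: [0.6, -5.6, 0.5]
grip_width: 0.0153
grasp_force: 61.3
```

```bash
python3 st.py
```

```text
8.575 [ 0.6 -5.6  0.5] [-1.218 -0.183  0.696] [ 0.5622 -0.0657  0.2767] [-1.798e+02  1.000e-01  1.475e+02] 49.1 0.015301898697065148
```

Call:
step_arm --steps '[0, 0, 0, 0, 0, 0, 0, 0, 0, 0, 1, 0, 0, 0, 0, 1, 0, 0, 0, 0, 1, 0, 0, 0, 0, 1, 0, 0, 0, 0, 1, 0, 0, 0, 0, 1, 0, 0, -25, 0, 1, 0, 0, -40, 0, 1, 0, 0, -40, 0, 1, 0, 0, 0, 0]'

```text
time_s: 9.95
tool_pos: [0.5633, -0.0635, 0.3852]
tool_rot: [179.9, 0.3, 147.6]
force: [-0.3, -0.1, -0.4]
grip_width: 0.0859
grasp_force: 0.0
```

```bash
python3 - <<'E'
from h import *
a=cam('scene');b=cam('top')
W=np.hstack([cv2.resize(a['image'][125:275,200:350],(399,399),interpolation=2),cv2.resize(b['image'][140:240,310:410],(399,399),interpolation=2)])
cv2.imwrite('pics/f.png',W[:,:,::-1])
exec(open('st.py').read())
E
```

```text
10.05 [-0.5 -0.2 -0.4] [ 0.04  -0.104  0.032] [ 0.5622 -0.0639  0.3817] [-180.     0.   147.6] 53.0 0.08692528254729308
```

View pics/f.png

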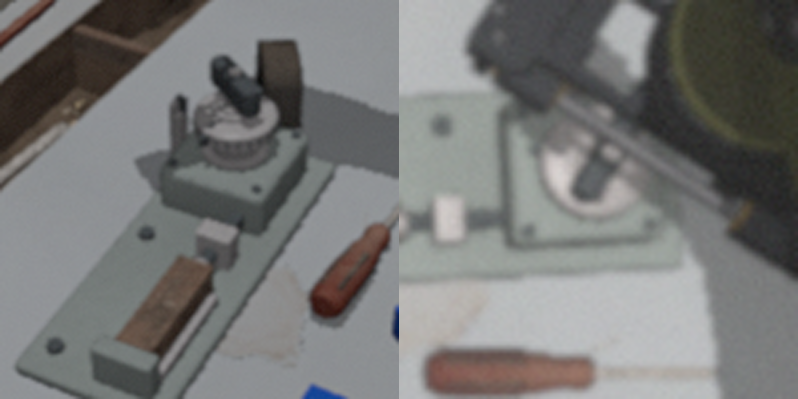

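The picture shows the bar turned to about 35° at left (237,85), the nose against the offcut at (208,262), and the offcut up to the stop at (125,345). Next I locate the pointer.

```bash
python3 - <<'E'
from h import *
a=cam('scene')
A=np.array([.5621,-.0642])
s=6;x0,y0=255,140
im=cv2.resize(a['image'][140:205,255:330],None,fx=s,fy=s,interpolation=2)[:,:,::-1].copy()
im2=im.copy()
for g in range(0,360,15):
    r=np.radians(g+3.5);X=[A[0]+.039*np.cos(r),A[1]+.039*np.sin(r),.084]
    p=proj(a,[X])[0]; q=((p-[x0,y0])*s+s/2).astype(int); 
    cv2.circle(im2,q,2,(0,0,255),-1)
    if g%30==0 and (g<=150): cv2.putText(im2,str(g),q+[4,0],0,.4,(0,0,255))
cv2.imwrite('pics/g.png',np.vstack([im[:,:],im2])[:,:] if 0 else cv2.resize(np.hstack([im,im2]),None,fx=.88,fy=.88))
E
```

```text
(no output)
```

View pics/g.png

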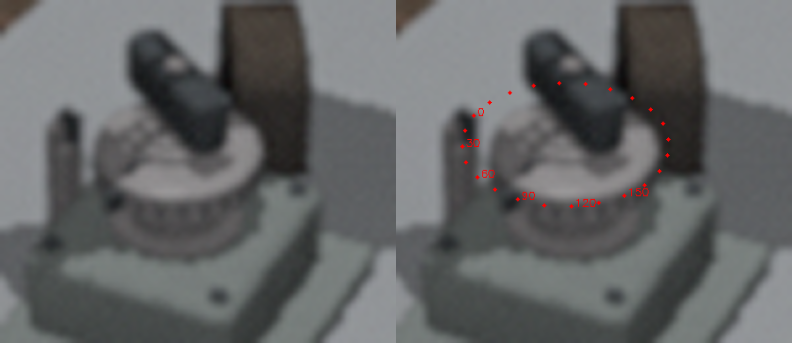

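```bash
python3 - <<'E'
from h import *
a=cam('scene')
A=np.array([.5621,-.0642,0])
im=a['image'].astype(int).sum(2);sub=im[172:186,268:286];
ys,xs=np.where(sub<np.percentile(sub,4));print(xs+268,ys+172)
for px in [(275.9,177.8),(xs.mean()+268,ys.mean()+172)]:
  for z in(.076,.08,.084):
    d=ray(a,[px],z)[0]-A;print(px,z,np.hypot(*d[:2]).round(4),np.degrees(np.arctan2(d[1],d[0]))-3.5)
# fin tip check, dial centre check
d=ray(a,[(255+70/5.28-.5,140+113/5.28-.5)],.086)[0]-A;print('fin top',d,np.degrees(np.arctan2(d[1],d[0]))-3.5)
print('dial L/R rim',ray(a,[(255+95/5.28-.5,140+153/5.28-.5),(255+265/5.28-.5,140+150/5.28-.5)],.086))
E
```

```text
[274 275 276 277 278 275 276 277 275 276 277] [175 177 177 177 177 178 178 178 179 179 179]
(275.9, 177.8) 0.076 0.0335 77.88716254473502
(275.9, 177.8) 0.08 0.0376 82.95064458356242
(275.9, 177.8) 0.084 0.0419 86.99667720850094
(np.float64(276.0), np.float64(177.63636363636363)) 0.076 0.033 77.57364901258053
(np.float64(276.0), np.float64(177.63636363636363)) 0.08 0.0371 82.74580955853867
(np.float64(276.0), np.float64(177.63636363636363)) 0.084 0.0414 86.86690583591867
fin top [0.04105854 0.00481176 0.086     ] 3.1841569302805457
dial L/R rim [[ 0.58165496 -0.04240023  0.086     ]
 [ 0.52765353 -0.07601216  0.086     ]]
```

Call:
step_arm --steps '[0.88, 0, 0, 0, -10, 0.88, 0, 0, 0, -10, 0.88, 0, 0, 0, -10, 0.88, 0, 0, 0, -10, 0.88, 0, 0, 0, -10, 0.88, 0, 0, 0, -10, 0.88, 0, 0, 0, -8, 0.88, 1.1, -1.2, 0, 0, 0.88, 0, 0, 30, 0, 0.88, 0, 0, 20, 0, 0.88, 0, 0, 0, 0]' --grip_force 15

```text
time_s: 11.52
tool_pos: [0.5612, -0.0657, 0.3297]
tool_rot: [179.8, -0.2, -144.5]
force: [0.4, 0.3, -0.1]
grip_width: 0.0762
grasp_force: 0.0
```

```bash
python3 st.py
```

```text
11.525 [ 0.4  0.3 -0.1] [ 0.147 -0.148 -0.003] [ 0.5612 -0.0657  0.3297] [ 179.8   -0.2 -144.5] 116.0 0.07621039251042769
```

Call:
step_arm --steps '[0.88, 0, 0, 25, 0, 0.88, 0, 0, 20, 0, 0.88, 0, 0, 20, 0, 0.88, 0, 0, 18, 0, 0.88, 0, 0, 0, 0]'

```text
time_s: 12.15
tool_pos: [0.5614, -0.0656, 0.2471]
tool_rot: [179.9, -0.1, -144.4]
force: [-0.9, 0.2, 0.5]
grip_width: 0.0766
grasp_force: 0.0
```

Call:
step_arm --steps '[0, 0, 0, 0, 0, 0, 0, 0, 0, 0, 0, 0, 0, 0, 0, 0, 0, 0, 0, 0]'

```text
time_s: 12.65
tool_pos: [0.5623, -0.0651, 0.2495]
tool_rot: [-180.0, 0.0, -144.4]
force: [-1.0, 1.8, 4.8]
grip_width: 0.0632
grasp_force: 15.0
```

```bash
python3 st.py
```

```text
12.65 [-1.   1.8  4.8] [ 0.533  0.283 -0.086] [ 0.5623 -0.0651  0.2495] [-180.     0.  -144.4] 112.2 0.06321031777358696
```

Call:
step_arm --steps '[0, 0, 0, 0, 6, 0, 0, 0, 0, 6, 0, 0, 0, 0, 6, 0, 0, 0, 0, 6, 0, 0, 0, 0, 6, 0, 0, 0, 0, 6, 0, 0, 0, 0, 6, 0, 0, 0, 0, 6, 0, 0, 0, 0, 6, 0, 0, 0, 0, 6, 0, 0, 0, 0, 6, 0, 0, 0, 0, 6]'

```text
time_s: 14.15
tool_pos: [0.5623, -0.0664, 0.2495]
tool_rot: [-179.9, 0.1, 143.4]
force: [-1.7, -2.2, 3.3]
grip_width: 0.0635
grasp_force: 15.0
```

Call:
step_arm --steps '[0, 0, 0, 0, 6, 0, 0, 0, 0, 0, 0, 0, 0, 0, 0]'

```text
time_s: 14.52
tool_pos: [0.5622, -0.0664, 0.2494]
tool_rot: [-179.9, 0.1, 137.7]
force: [-2.9, -3.3, 5.8]
grip_width: 0.0629
grasp_force: 15.0
```

```bash
python3 - <<'E'
from h import *
a=cam('scene')
save(a,'i.png',(255,130,335,205),7)
exec(open('st.py').read())
E
```

```text
14.575 [-2.3 -1.5  5.8] [-0.369  0.294 -0.022] [ 0.5622 -0.0665  0.2494] [-1.799e+02  1.000e-01  1.377e+02] 40.3 0.06363011555050613
```

View pics/i.png

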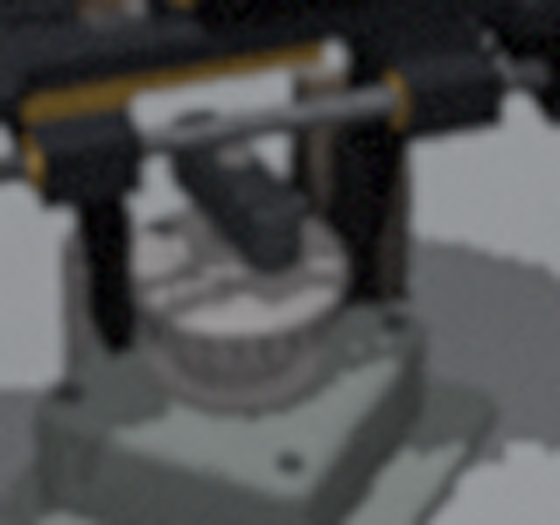

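The near finger at (110,270) hides the mark, while the bar and dial look undisturbed. I'll release, rise, move aside and look from both cameras.

Call:
step_arm --steps '[0.88, 0, 0, 0, 0, 0.88, 0, 0, 0, 0, 0.88, 0, 0, 0, 0, 0.88, 0, 0, -20, 0, 0.88, 0, 0, -40, 0, 0.88, 0, 0, -40, 0, 0.88, 0, 0, -30, 0, 0.88, -34, -37, 0, 0, 0.88, -34, -37, 0, 0, 0.88, -34, -37, 0, 0, 0.88, -34, -37, 0, 0, 0.88, 0, 0, 0, 0]'

```text
time_s: 16.08
tool_pos: [0.5613, -0.2724, 0.3795]
tool_rot: [-179.9, 0.1, 137.1]
force: [-0.2, 0.2, 0.3]
grip_width: 0.0764
grasp_force: 0.0
```

```bash
python3 - <<'E'
from h import *
a=cam('scene');b=cam('top')
A=cv2.resize(a['image'][140:205,255:320],(399,399),interpolation=2);B=cv2.resize(b['image'][150:210,330:390],(399,399),interpolation=2)
cv2.imwrite('pics/j.png',np.hstack([A,B])[:,:,::-1])
exec(open('st.py').read())
E
```

```text
16.175 [0.3 0.3 0.4] [ 0.126 -0.155 -0.011] [ 0.5627 -0.2666  0.3797] [179.9   0.  137.6] 62.2 0.07659777152598762
```

View pics/j.png

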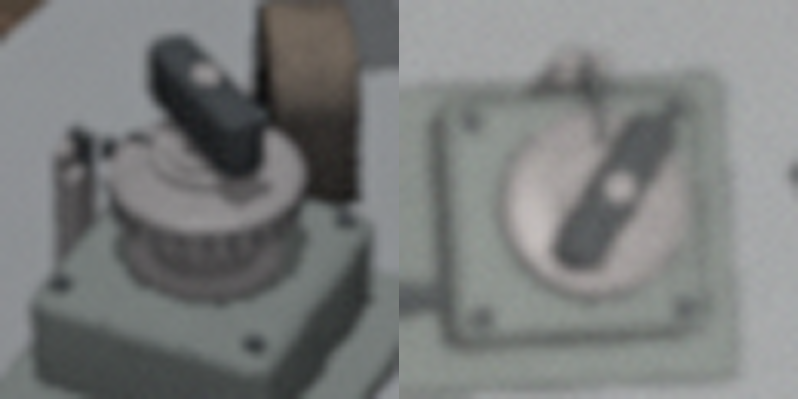

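Left: the pointer is a dark spot at about (108,150), just short of the fin top at (82,140). Right: the fin and bracket are at (572,65). I measure the remainder numerically from averaged frames.

```bash
python3 - <<'E'
from h import *
A=np.array([.5621,-.0648]);g=np.radians(3.5)
for n in('top','scene'):
    cs=[cam(n) for _ in range(8)];c=cs[0]
    im=np.mean([x['image'].astype(float).mean(2) for x in cs],0).astype(np.float32)
    cv2.imwrite(f'pics/avg_{n}.png',im)
    ang=np.arange(-30,31,3)
    print(n,'ang',ang.tolist())
    for r,z in((.034,.084),(.036,.082),(.038,.080),(.041,.084),(.043,.086),(.047,.086),(.051,.086)):
        t=np.radians(ang)+g
        p=proj(c,np.c_[A[0]+r*np.cos(t),A[1]+r*np.sin(t),np.full(len(t),z)]).astype(np.float32)
        print(r,z,cv2.remap(im,p[:,0],p[:,1],1).ravel().astype(int).tolist())
    x0,y0=proj(c,[[A[0]+.04*np.cos(g),A[1]+.04*np.sin(g),.084]])[0].round().astype(int)
    print(x0,y0);print(im[y0-6:y0+7,x0-9:x0+10].astype(int))
E
```

```text
top ang [-30, -27, -24, -21, -18, -15, -12, -9, -6, -3, 0, 3, 6, 9, 12, 15, 18, 21, 24, 27, 30]
0.034 0.084 [105, 114, 123, 130, 132, 132, 128, 121, 112, 104, 101, 105, 115, 123, 129, 133, 136, 137, 139, 140, 141]
0.036 0.082 [116, 123, 128, 130, 130, 127, 122, 114, 104, 97, 93, 97, 107, 116, 123, 127, 130, 132, 136, 138, 140]
0.038 0.08 [123, 127, 129, 127, 124, 120, 114, 107, 98, 91, 86, 90, 99, 107, 113, 117, 121, 125, 129, 134, 137]
0.041 0.084 [122, 122, 120, 119, 120, 121, 118, 111, 103, 95, 87, 82, 87, 96, 100, 96, 95, 100, 104, 111, 120]
0.043 0.086 [120, 122, 124, 127, 130, 132, 133, 129, 121, 110, 99, 90, 95, 109, 114, 105, 94, 90, 93, 100, 107]
0.047 0.086 [134, 138, 144, 150, 155, 158, 157, 152, 143, 131, 117, 110, 121, 132, 129, 118, 111, 114, 120, 123, 123]
0.051 0.086 [155, 159, 163, 164, 164, 164, 162, 158, 153, 148, 140, 135, 143, 148, 144, 141, 147, 153, 159, 158, 154]
359 163
[[165 164 162 157 152 149 147 146 146 150 154 157 160 163 164 165 164 164
  165]
 [166 162 156 147 147 148 144 131 128 139 147 152 157 162 164 164 165 165
  165]
 [163 154 142 133 138 144 136 
[... 2217 characters left out ...]
141 138
  136]
 [144 144 144 144 143 128  98  78  89 108 124 135 135 137 141 131 117 112
  116]
 [144 144 144 144 140 123  90  56  53  71 100 113 107 111 122 112  92  83
   91]
 [144 144 143 141 137 127 100  60  38  54  89  92  70  79 106 116 113 109
  104]
 [143 144 143 136 129 120  96  60  37  52  88  84  56  76 111 128 132 131
  126]
 [144 144 143 127 107  96  78  56  39  52  89  93  80  98 123 133 135 133
  130]
 [143 145 142 120  90  75  73  72  58  57  95 119 117 120 130 133 132 131
  128]
 [144 144 142 119  87  81  97 106  87  68 101 131 135 130 131 132 132 131
  131]][ WARN:0@7.169] global loadsave.cpp:1063 imwrite_ Unsupported depth image for selected encoder is fallbacked to CV_8U.
```

```bash
python3 - <<'E'
from h import *
A=np.array([.5621,-.0648]);g=np.radians(3.5)
c=cam('scene');b=cam('top')
def P(cc,r,d,z): 
    t=np.radians(d)+g; return proj(cc,[[A[0]+r*np.cos(t),A[1]+r*np.sin(t),z]])[0].round(1).tolist()
for n,cc in(('scene',c),('top',b)):
    print(n,'fin front/back top',P(cc,.0415,0,.084),P(cc,.047,0,.085),'low',P(cc,.0415,0,.076),'axis',P(cc,0,0,.088))
    for d in (-12,-8,-4,0,4,8,12,16,20): print(d,'ptr in,mid,tip',P(cc,.033,d,.084),P(cc,.036,d,.082),P(cc,.0385,d,.080))
im=cv2.imread('pics/avg_scene.png',0); print(im[157:172,262:282])
cv2.imwrite('pics/k.png',np.hstack([cv2.resize(im[145:185,255:295],(399,399),interpolation=2),cv2.resize(cv2.imread('pics/avg_top.png',0)[150:190,340:380],(399,399),interpolation=2)]))
E
```

```text
scene fin front/back top [268.4, 160.9] [266.0, 159.8] low [268.5, 164.1] axis [286.8, 164.8]
-12 ptr in,mid,tip [274.0, 160.3] [272.9, 160.6] [271.9, 161.0]
-8 ptr in,mid,tip [273.3, 160.9] [272.1, 161.2] [271.1, 161.6]
-4 ptr in,mid,tip [272.7, 161.4] [271.4, 161.8] [270.4, 162.2]
0 ptr in,mid,tip [272.1, 162.0] [270.8, 162.4] [269.7, 162.9]
4 ptr in,mid,tip [271.6, 162.6] [270.2, 163.1] [269.1, 163.6]
8 ptr in,mid,tip [271.2, 163.3] [269.8, 163.8] [268.6, 164.4]
12 ptr in,mid,tip [270.8, 163.9] [269.4, 164.5] [268.2, 165.1]
16 ptr in,mid,tip [270.5, 164.6] [269.1, 165.2] [267.9, 165.9]
20 ptr in,mid,tip [270.3, 165.3] [268.9, 166.0] [267.7, 166.7]
top fin front/back top [358.6, 161.9] [358.5, 159.4] low [357.9, 162.5] axis [359.9, 179.9]
-12 ptr in,mid,tip [361.8, 165.8] [361.8, 164.7] [361.8, 163.7]
-8 ptr in,mid,tip [360.8, 165.7] [360.7, 164.5] [360.6, 163.6]
-4 ptr in,mid,tip [359.8, 165.6] [359.6, 164.4] [359.5, 163.5]
0 ptr in,mid,tip [358.8, 165.6] [358.5, 164.5] [358.3, 163.5]
4 ptr in,mid,tip [357.7, 165.7] [357.4, 164.5] [357.1, 163.6]
8 ptr in,mid,tip [356.7, 165.9] [35
[... 791 characters left out ...]
 105 108
  126 136]
 [144 136 129 120  97  61  38  53  89  85  57  76 112 129 133 131 126 123
  129 130]
 [143 127 108  96  79  56  39  53  89  94  81  99 123 134 135 134 130 127
  130 131]
 [142 121  90  76  74  72  59  58  96 119 117 121 130 134 133 132 129 122
  125 133]
 [143 120  88  81  97 106  88  69 102 131 135 130 131 133 132 131 132 126
  121 127]
 [143 122  94  95 113 114  89  70  97 125 130 128 130 131 132 133 135 133
  121 114]
 [143 122  93  91 102  96  75  67  91 113 116 118 126 131 133 135 136 136
  130 122]
 [143 124  92  82  86  80  67  68  90 111 106 107 123 132 134 136 137 137
  136 135]
 [144 125  95  81  82  77  68  69  96 119 108  96 116 130 135 136 137 137
  138 138]]
```

View pics/k.png

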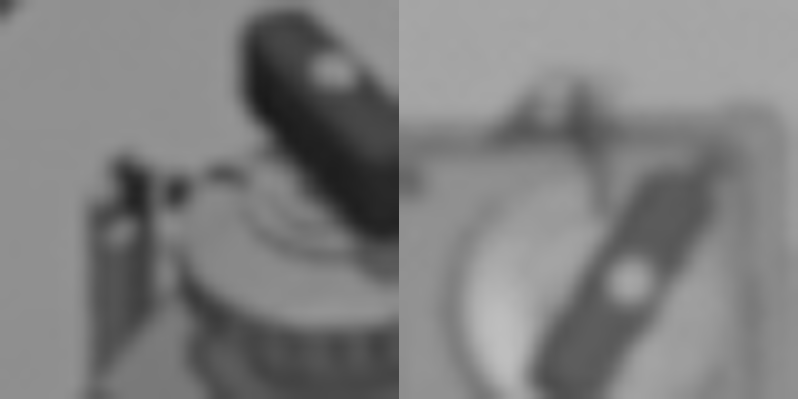

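Call:
step_arm --steps '[0.88, 34, 37.1, 0, 0, 0.88, 34, 37.1, 0, 0, 0.88, 34, 37.1, 0, 0, 0.88, 34, 37.1, 0, 0, 0.88, 0, 0, 0, 0, 0.88, 0, 0, 35, 0, 0.88, 0, 0, 35, 0, 0.88, 0, 0, 30, 0, 0.88, 0, 0, 20, 0, 0.88, 0, 0, 10, 0, 0.88, 0, 0, 0, 0, 0.88, 0, 0, 0, 0]'

```text
time_s: 18.58
tool_pos: [0.5629, -0.0653, 0.2498]
tool_rot: [180.0, 0.1, 137.6]
force: [-0.5, -0.9, 0.6]
grip_width: 0.0766
grasp_force: 0.0
```

Call:
step_arm --steps '[0, 0, 0, 0, 0, 0, 0, 0, 0, 0, 0, 0, 0, 0, 0, 0, 0, 0, 0, -1, 0, 0, 0, 0, -1, 0, 0, 0, 0, -1, 0, 0, 0, 0, 0, 0, 0, 0, 0, 0]'

```text
time_s: 19.58
tool_pos: [0.5621, -0.0661, 0.2492]
tool_rot: [-179.9, 0.0, 140.6]
force: [-4.0, -2.7, 6.0]
grip_width: 0.0634
grasp_force: 15.0
```

Call:
step_arm --steps '[0.88, 0, 0, 0, 0, 0.88, 0, 0, 0, 0, 0.88, 0, 0, 0, 0, 0.88, 0, 0, -20, 0, 0.88, 0, 0, -40, 0, 0.88, 0, 0, -40, 0, 0.88, 0, 0, -30, 0, 0.88, -34, -37, 0, 0, 0.88, -34, -37, 0, 0, 0.88, -34, -37, 0, 0, 0.88, -34, -37, 0, 0, 0.88, 0, 0, 0, 0]'

```text
time_s: 21.08
tool_pos: [0.5723, -0.2719, 0.3794]
tool_rot: [-179.9, 0.1, 140.1]
force: [0.3, -0.4, 0.7]
grip_width: 0.0767
grasp_force: 0.0
```

```bash
python3 - <<'E'
from h import *
exec(open('st.py').read())
for n,(x,y,w,h) in (('scene',(262,157,22,14)),('top',(349,157,20,14))):
    im=np.mean([cam(n)['image'].astype(float).mean(2) for _ in range(8)],0)
    cv2.imwrite(f'pics/avg2_{n}.png',im.astype(np.uint8))
    print(n,x,y);print('\n'.join(' '.join('%3d'%v for v in r) for r in im[y:y+h,x:x+w]))
A=np.array([.5621,-.0648,0]);c=cam('scene');b=cam('top')
for nm,cc,p,z in (('old tick scene',c,(277,162),.088),('old tick top',b,(360,169),.088),('old ptr scene',c,(272.2,163.7),.08),('old ptr top',b,(358.4,164.3),.083),('fin scene',c,(268,163.3),.080),('fin top',b,(357.6,160),.086),('dot top',b,(362.6,177.6),.122)):
    d=ray(cc,[p],z)[0]-A;print(nm,d.round(4),'r',np.hypot(*d[:2]).round(4),'ang',(np.degrees(np.arctan2(d[1],d[0]))-3.5).round(1))
E
```

```text
21.075 [ 0.3 -0.4  0.7] [ 0.102 -0.174 -0.034] [ 0.5723 -0.2719  0.3794] [-1.799e+02  1.000e-01  1.401e+02] 64.2 0.07668308536945109
scene 262 157
144 144 144 144 145 145 145 144 144 144 144 144 144 144 145 146 146 137 111  74  42  30
144 144 144 145 145 144 144 145 145 144 144 144 144 144 145 145 146 144 132 106  65  36
144 144 145 144 142 137 139 144 146 145 144 144 145 145 145 145 144 138 127 109  76  46
144 145 144 139 125 114 122 136 143 145 146 145 145 144 143 141 139 132 117 102  84  66
144 144 143 128  98  78  90 109 124 136 143 144 142 134 125 123 128 130 124 119 110  93
144 144 139 123  91  56  53  68  91 113 126 130 128 114  98  95 103 117 129 135 129 119
144 142 137 126 100  61  39  44  63  79  92 102 111 115 111 103  96 108 128 136 135 131
144 136 128 120  97  62  39  39  50  53  60  85 114 127 131 126 117 118 128 130 130 131
142 127 107  95  78  56  40  39  50  50  60  95 123 134 135 133 129 125 130 130 126 127
142 120  89  76  74  73  59  49  68  79  86 110 129 135 134 132 128 121 125 132 128 121
142 120  87  81  96 105  87  67  93 115 115 119 130 133 132 132 130 125 1
[... 1075 characters left out ...]
124 121 120 117
142 142 140 140 139 139 139 137 131 119 118 128 137 138 129 118 108 103 103 102
142 142 142 142 143 144 146 146 141 127 120 132 142 138 122 101  91  90  92  91
143 141 143 146 149 150 153 153 148 134 125 135 142 132 108  90  87  88  91  89
140 144 147 151 153 155 154 155 150 138 129 136 138 121  96  86  87  90  90  89
old tick scene [0.0216 0.0017 0.088 ] r 0.0216 ang 0.9
old tick top [ 0.0247 -0.0001  0.088 ] r 0.0247 ang -3.7
old ptr scene [0.0327 0.0021 0.08  ] r 0.0328 ang 0.2
old ptr top [0.0361 0.0026 0.083 ] r 0.0362 ang 0.7
fin scene [0.0408 0.0052 0.08  ] r 0.0411 ang 3.8
fin top [0.0454 0.0051 0.086 ] r 0.0457 ang 2.9
dot top [0.0007 0.0009 0.122 ] r 0.0012 ang 46.9
```

Relative to the fin, the pointer was about 2.3 mm past the mark. The 3° back-turn (about 2 mm) brings it onto the fin in the scene view. The arm is clear, so I hand in.

```bash
python3 -c "
from cell import env
print(env.sign_off())"
```

```text
the job is handed in; nothing more can be done
None
```

I handed the job in at about 21 s; no verdict came back. The offcut is nipped at an estimated 12 N, judged from handle torque, and the pointer is within about 1 mm of the mark by my camera measurements. The arm is clear of the gauge.

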